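# Hook the vial shelf onto the slotted stand

### The arm

A 6-joint arm with a two-finger parallel gripper is mounted at the origin on the work surface. World frame = base frame: x ahead of the robot, y to its left, z up, the work surface at z = 0. Lengths are in mm, angles in rad, forces in N, time in s.
With the tool pointing down it reaches from about 300 to 825 mm from the base axis. Payload 5.4 kg.
Tool frame: the origin (TCP) lies on the front face of the gripper's body, between the roots of the fingers; the fingertips stand 88 mm ahead of it and the grasp point (between the pads) lies 69 mm ahead of it (robot.finger_overhang is the distance from the TCP to the fingertips, in mm); z points along the fingers, y is the line along which they close (so a half turn about z gives the same grasp; the last joint's range is limited). The gripper opens to 92 mm and grips with 3 to 60 N. Pads are 20 mm wide; open, the fingers measure 128 mm over their backs; the gripper's body (75 mm by 189 mm) begins 69 mm behind the grasp point.
Start: joints at [1.007, 0.158, 1.597, -0, 1.386, -0.21], TCP at [199.227, 539.366, 302.701] pointing down, gripper open.
Joint ranges: [-2.91, 2.91], [-0.94, 2.29], [0.18, 2.7], [-1.29, 4.43], [0.17, 2.64], [-3, 3]. Speed limits (rad/s): [2.57, 2.57, 3.14, 3.14, 3.14, 3.14].

### API

Orientations are given as a 3x3 rotation matrix whose columns are the frame's x, y, z axes.
In Python, from workcell import robot gives the robot as it stands.
- The arm moves only by the tool servo_tool, never from a script. Its argument "deltas" is a list of rows, each a list of 3 entries, a list of its own where there are three numbers: the shift along the tool's x, y, z in m, then the turn, a rotation vector about the tool's x, y, z in rad, then the closure, from 0 (fully open) to 1 (shut). In form: [[[x, y, z], [ax, ay, az], claw], ...]. A call has 1 to 20 rows; each row is the pose to reach, as a shift and turn from the pose commanded when the call began, along the tool's axes at that moment; what a row does not reach only later rows make up. A row lasts 1/12 s, in which the tool goes at most 41.7 mm and 7.16 degrees, less where a joint would pass 70% of its speed; a pose out of reach is approached as far as the arm can. A call with a gripper value outside its range is refused whole. The fingers move at their own pace and stop on an object; the grip force is fixed at half the most. Time passes only in rows, so rows that repeat a pose let the fingers close. It gives the time, the measured TCP pose, the force, the opening and the grip force at its end, in the units of the state.
- robot.get_state(): the state, without advancing time (a new reading comes with each control period).
- robot.get_image(name): name is "side" or "top" or "wrist"; returns the picture (384x512x3 uint8, red, green, blue); there is no depth.
- robot.camera_model(name): a dict with "intrinsics" (3x3 intrinsics, pixels), "dist_coeffs" ([k1, k2, p1, p2, k3] as OpenCV has them; the pictures are not rectified), "view" (4x4, takes a point from world to camera coordinates). Camera axes: x right, y down, z forward; pixel columns grow to the right and rows downward; lengths in mm; the calibration is good to about 2 mm. A picture is of the moment at which its call begins: read the wrist's pose just before it. camera_model takes no time and is no camera call; for the wrist camera it gives the pose at the moment of the call.
- robot.close_job(): hands the job in; it is judged then, once.
The state is a dict: "time_s": time; "joints": joint angles; "qd": joint speeds; "tau": joint torques, N m; "tool_pos": TCP position; "eef_rot": TCP orientation; "force": force on the tool from outside, world axes, zero at the start; "moment": the same for the moment, N m; "width": finger opening in mm; "grip_force": force on a finger pad.
Only numpy, scipy, OpenCV 4.12 (cv2) and the standard library are available. Lean on these libraries where they do the work, as an engineer would, in place of code of your own. Each camera call takes 0.05 s, during which the arm holds its last target. There are 200 camera calls.

### The job

Pick up the small blue hook-on shelf and hang it on the robot's side of the slotted stand: push its two hook tabs fully into the upper pair of slots, then press it down past the stiff roller catch until it is fully home, level and flush, and let go of it. The slotted panel may be mounted up to about a centimetre left or right of the stand's centre, so feel for the slots gently, do not force the tabs against the panel, and leave the other things on the bench where they are.

Things in the scene. Friction and masses are not known exactly. Their poses are not given: they have to be found in the camera images.
- shelf: Loose blue shelf, 0.26 to 0.44 kg, standing level on the bench. Origin: on the rear face of its back plate, bottom edge, mid width. +z up; +x is where the tabs point, so the shelf extends 90 mm to -x. Floor 90 (x) x 110 (y) x 4 mm; back plate 110 wide, 75 high, 4 thick; front lip 16 high. It hangs with its +x along the stand's +x.
- web (a point): Grip point 56 mm up on the shelf's white carrying web (mid width, 36 mm to -x of the rear face, near the centre of mass). The web is 12 mm thick in y, 76 mm long in x (4 to 80 mm from the rear face), top edge at 70 mm, 14 mm above this point. Grip across y.
- tabs (a point): Midpoint between the tab roots, on the rear face, 55 mm up. Two steel hook tabs, 40 mm to either side in y, 8 mm wide, stand out 10.5 mm to +x. Neck 50 to 60 mm above the shelf's underside; lip, 5 mm thick, hangs down to 36 mm, leaving a 5.5 mm gap to the rear face. A cam bar (y -6 to 6) crosses the rear face at 66 mm, 2.5 mm proud.
- stand: Fixed grey stand with a bright slotted panel. Origin: on the bench below the panel's front face (plane x = 0), mid width. +z up, +x points through the panel, away from the robot. Panel 4 mm thick, 160 wide, z 20 to 163 mm. The panel's centre line is anywhere within 12 mm of the stand's y = 0: this is not measured and not in any pose, but fixed. Over 50 N between shelf and stand is a failure.
- slots (a point): On the stand at y = 0 (not corrected for the panel's offset), front face, mid height of the upper slots, z 110 to 142 mm (lower, unused pair 60 to 92). Slots lie 40 mm either side of the panel's centre line, 11 mm wide (1.5 mm play each side). Tabs enter with the shelf's origin at z 74 to 82 mm; pushed in, its rear face is at x -1.5 to 0; then down to z 60 mm: home.
- roller_mid (a point): On the stand (y not corrected), height of the red spring roller, 10 mm diameter, in a window in the panel's middle. Over the last 9 mm down it resists the shelf's cam bar: the weight alone does not pass it; about 6 to 20 N of push does, then it snaps over the bar and holds the shelf down.
- canister: Steel sample canister with green valve handle, 90 mm diameter, 146 mm high; origin under its centre. Bystander.
- amber_bottle: Amber bottle, 44 mm diameter, 85 mm high; origin under its centre. Bystander.
- white_jar: White jar with blue cap, 56 mm diameter, 60 mm high; origin under its centre. Bystander.
- tape_roll: Clear ring-shaped tape roll, 90 mm diameter, 22 mm high, lying flat; origin under its centre. Bystander.
- wrench: Steel wrench, 170 mm long, lying flat along its x. Bystander.
- vial_box: Open cardboard tray with dividers, 100 x 120 x 35 mm; origin under its centre. Bystander.
- screwdriver: Screwdriver, 190 mm long, lying along its x. Bystander.
Things that resemble listed ones, but are neither listed nor needed, are in the scene too. Of the things that look like the shelf, the smallest one is meant.

How it is judged (in metres and radians):
On the way:
1. both tabs are pushed in through the upper slots, before the shelf is lowered (x of shelf in the frame of stand between -0.005 and 0.003 m and z of shelf in the frame of stand between 0.064 and 0.084 m and y of shelf in the frame of stand between -0.0155 and 0.0155 m), for 0.04 s.
At the end, for the whole second after the job is handed in: The shelf hangs at rest in the upper slots, let go: its rear face flush with the panel (within 4 mm), its origin 60 mm above the bench (within 3.5 mm below, 2.5 mm above), within 15.5 mm of the stand's centre sideways, level within 0.06 rad and square to the panel within 0.08 rad (x of shelf in the frame of stand between -0.004 and 0.003 m and y of shelf in the frame of stand between -0.0155 and 0.0155 m and z of shelf in the frame of stand between 0.0565 and 0.0625 m and angle between shelf's own z axis and vertical below 0.06 rad and angle between the x axis of shelf and the x axis of stand, either way round below 0.08 rad and linear speed of shelf below 0.02 m/s); the robot touches nothing.
It fails at once if shelf and stand are pressed together with more than 50 N (contact force between shelf and stand above 50 N).
It fails at once if a bystander is shoved more than 30 mm (distance of any of canister, amber_bottle, white_jar, tape_roll, wrench, vial_box, screwdriver from where it was at the start of the episode above 0.03 m).
It also fails if it takes over 64 s, if anything falls off the work surface, if the arm or the gripper's body presses on something with over 40 N, if the wrist force passes 120 N, or if a joint passes its speed limit or range.

## Working session

There is one attempt and no reset: what is moved stays moved. The work goes in short steps, Python scripts to look and compute and a tool call to move; the robot and the scene stay as the last step left them, time stands still between calls to the robot, and variables do not carry over. Pictures are saved under pics/ and viewed, at most 12 in all, crops included, and the job is handed in when it is done.

Besides the shell and the picture viewer there is one more tool, called after "Call:" as name(argument=value, ...), one argument or row to a line, values as JSON. servo_tool: Moves the arm, as the interface text tells. Its arguments: {"type":"object","properties":{"deltas":{"type":"array","items":{"type":"array"}}},"required":["deltas"]}

```bash
mkdir -p pics
cat > h.py <<'E'
import numpy as np, cv2
from workcell import robot
def cam(n):
    m=robot.camera_model(n); return np.array(m["intrinsics"],float),np.array(m["dist_coeffs"],float),np.array(m["view"],float)
def ray(c,px):
    K,d,V=c
    u=cv2.undistortPoints(np.array([[px]],float),K,d)[0,0]
    R=V[:3,:3];o=-R.T@V[:3,3];v=R.T@np.array([u[0],u[1],1]);return o,v/np.linalg.norm(v)
def onz(c,px,z):
    o,v=ray(c,px);return o+v*(z-o[2])/v[2]
def tri(a,b):
    A=np.zeros((3,3));B=np.zeros(3)
    for o,v in (a,b):
        P=np.eye(3)-np.outer(v,v);A+=P;B+=P@o
    x=np.linalg.solve(A,B);return x,[np.linalg.norm((np.eye(3)-np.outer(v,v))@(x-o)) for o,v in (a,b)]
def proj(c,p):
    K,d,V=c
    return cv2.projectPoints(np.array(p,float).reshape(-1,1,3),cv2.Rodrigues(V[:3,:3])[0],V[:3,3],K,d)[0][:,0]
def snap(n,f):
    im=robot.get_image(n)[:,:,::-1].copy();cv2.imwrite(f,im);return im
E
python3 - <<'E'
from h import *
np.set_printoptions(precision=2,suppress=True)
for n in("side","top","wrist"):
    c=cam(n); im=snap(n,f"pics/{n}0.png"); print(n,-c[2][:3,:3].T@c[2][:3,3],c[2][2,:3],c[0][0,0])
s=robot.get_state();print(s)
a=cv2.imread("pics/side0.png")
cv2.imwrite("pics/side0b.png",cv2.resize(a,(800,600)))
cv2.imwrite("pics/top0b.png",cv2.resize(cv2.imread("pics/top0.png"),(800,600)))
E
```

```text
side [463.05 972.23 821.52] [ 0.04 -0.84 -0.54] 359.4404193353929
top [ 369.01 -163.49 1401.02] [ 0.12  0.01 -0.99] 384.4925239638422
wrist [135.62 561.18 384.6 ] [ 0.23 -0.09 -0.97] 286.7371366568638
{'time_s': 0.15, 'joints': array([ 1.01,  0.16,  1.6 ,  0.  ,  1.39, -0.21]), 'qd': array([ 0., -0., -0.,  0., -0.,  0.]), 'tau': array([  0.  , -38.59, -32.24,   0.07,   0.04,  -0.  ]), 'tool_pos': array([199.04, 539.08, 301.93]), 'eef_rot': array([[-0.94,  0.35, -0.  ],
       [ 0.35,  0.94, -0.  ],
       [ 0.  , -0.  , -1.  ]]), 'force': array([ 0.51, -0.56,  0.02]), 'moment': array([ 0.02, -0.05, -0.01]), 'grip_force': 0.0, 'width': 91.39473083436074}
```

View pics/side0b.png

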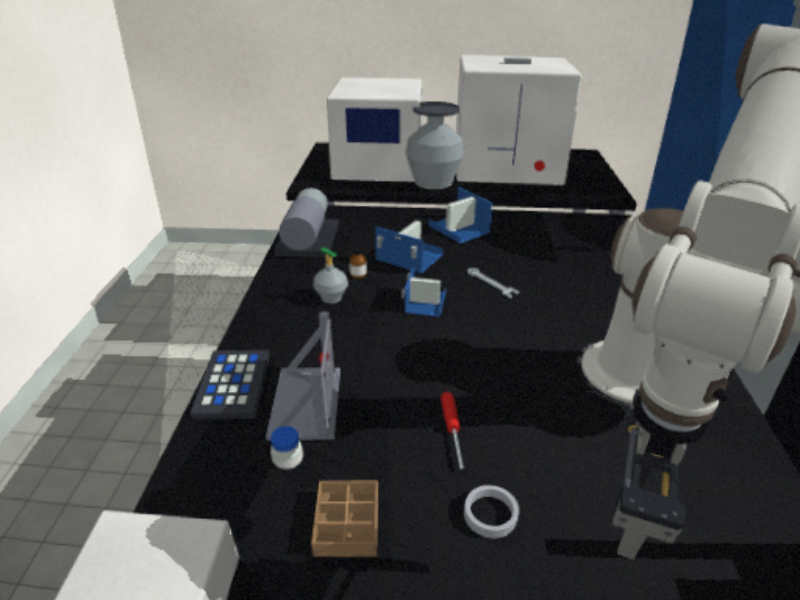

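View pics/top0b.png

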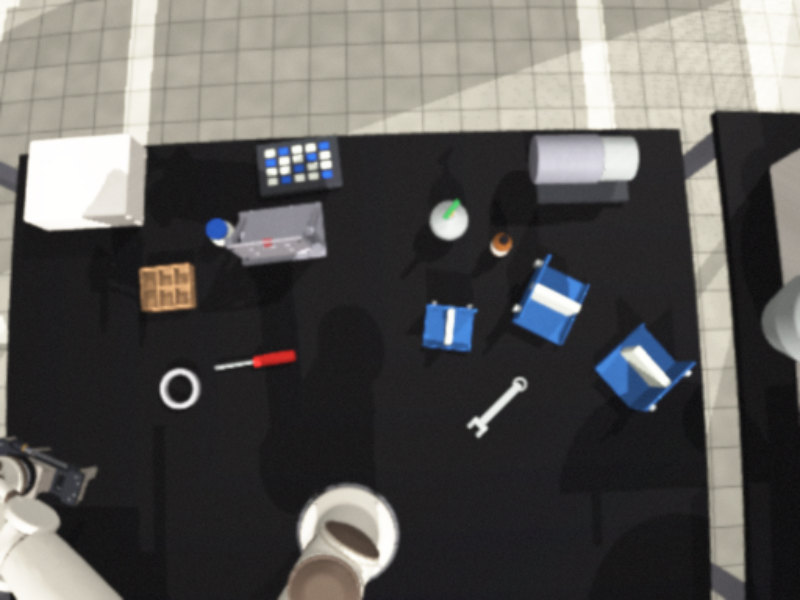

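The overview shows the small shelf at side (425,294) and top (449,327), its tabs towards +x. The stand is at side (305,390) and top (283,235). Two larger look-alike shelves stand further right in the top view.

Run:
```python
from h import *
np.set_printoptions(precision=1,suppress=True)
c=cam("top");cs=cam("side")
def comps(f,lo,hi,box,minA=15):
    im=cv2.imread(f);h=cv2.cvtColor(im,cv2.COLOR_BGR2HSV);m=cv2.inRange(h,lo,hi)
    z=np.zeros_like(m);x0,y0,x1,y1=[int(v*.64) for v in box];z[y0:y1,x0:x1]=m[y0:y1,x0:x1]
    cs_,_=cv2.findContours(z,cv2.RETR_EXTERNAL,cv2.CHAIN_APPROX_NONE);return [k for k in cs_ if cv2.contourArea(k)>minA]
for k in comps("pics/top0.png",(0,0,130),(180,70,255),(420,300,480,355)):
    r=cv2.minAreaRect(k);b=cv2.boxPoints(r);print("web top",r,[onz(c,p,70)[:2] for p in b], onz(c,r[0],70))
for k in comps("pics/top0.png",(100,120,40),(125,255,255),(420,295,480,360)):
    r=cv2.minAreaRect(k);print("blue",r,[onz(c,p,0)[:2] for p in cv2.boxPoints(r)])
for k in comps("pics/side0.png",(0,0,120),(180,80,255),(405,270,447,310)):
    r=cv2.minAreaRect(k);print("side web",r,cv2.boxPoints(r))
for n,f,b in(("top","pics/top0.png",(240,225,300,260)),("side","pics/side0.png",(310,335,340,380))):
    for k in comps(f,(0,110,90),(10,255,255),b,2): print("roller",n,cv2.boundingRect(k),cv2.minAreaRect(k)[0])
a=cv2.imread("pics/top0.png");s=cv2.imread("pics/side0.png")
A=cv2.resize(a[120:180,145:215],(800,0)[0:1]*1+(600,)) if 0 else cv2.resize(a[120:175,140:215],(400,293),interpolation=3)
B=cv2.resize(s[195:285,165:225],(400,600),interpolation=3)
C=cv2.resize(a[185:230,265:310],(400,307),interpolation=3)[:307]
cv2.imwrite("pics/crop1.png",np.hstack([np.vstack([A,C]),B]))
```

```text
web top ((287.3155822753906, 208.52871704101562), (5.251072883605957, 23.267684936523438), 5.194429397583008) [array([ 425.9, -230.3]), array([ 506.2, -240.5]), array([ 503.9, -258.7]), array([ 423.7, -248.3])] [ 464.8 -244.4   70. ]
blue ((286.9384765625, 209.49232482910156), (33.24130630493164, 29.272197723388672), 7.125016689300537) [array([ 423., -179.]), array([ 528.9, -195.6]), array([ 510., -316.]), array([ 404.3, -298.4])]
side web ((271.5384826660156, 185.69232177734375), (20.589765548706055, 15.380306243896484), 7.125016689300537) [[260.4 192. ]
 [262.3 176.8]
 [282.7 179.3]
 [280.8 194.6]]
```

View pics/crop1.png

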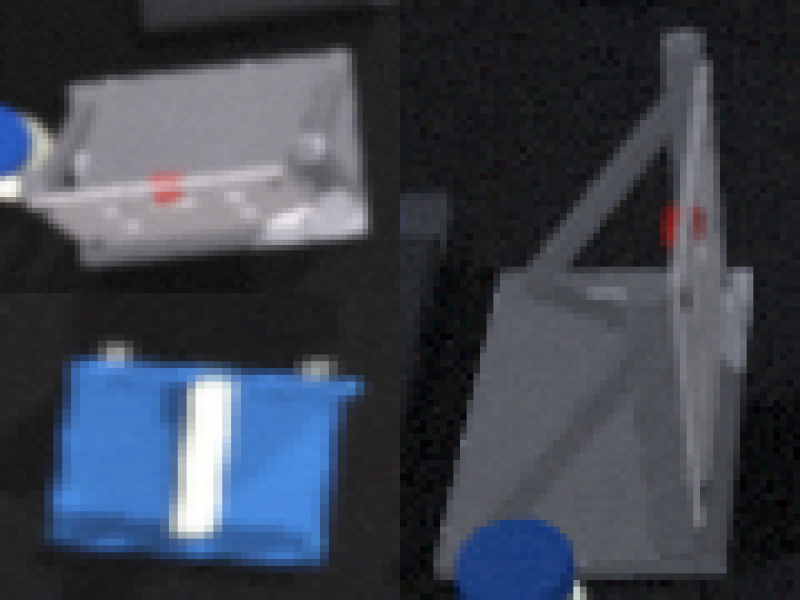

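The crop shows the roller at top (171,155) and side (210,228), and the panel's top edge from (145,158) to (194,151) in the top view. The shelf's two tabs are on its +x side.

Run:
```python
from h import *
np.set_printoptions(precision=1,suppress=True)
c=cam("top");cs=cam("side")
print("roller",tri(ray(c,(171,155)),ray(cs,(209.7,228.3))))
f=lambda x,y:(140+x/5.333,120+y/5.333)
for p in((25,203),(290,168)):print("panel top",onz(c,f(*p),163))
for p in((70,85),(350,50),(368,235),(80,265)):print("base",onz(c,f(*p),5))
s=robot.get_state();R=s["eef_rot"]
print("web height",tri(ray(c,(287.3,208.5)),ray(cs,(272.5,178.0))))
# view pose over stand, over shelf, in tool deltas
for t in((430,100,330),(430,-244,300),(465,-244,300)):print(t,R.T@(np.array(t)-s["tool_pos"]))
print(np.arctan2(R[1,0],R[0,0]))
```

```text
roller (array([649.3, 146.2, 131.8]), [np.float64(4.480617972302327), np.float64(4.480617972302627)])
panel top [639.8 227.9 163. ]
panel top [655.8  60.6 163. ]
base [758.5 246.5   5. ]
base [775.9  46.3   5. ]
base [642.9  34.9   5. ]
base [628.7 238.    5. ]
web height (array([ 463.3, -243.9,   76.5]), [np.float64(1.116993353182806), np.float64(1.1169933531827458)])
(430, 100, 330) [-368.8 -331.9  -27.7]
(430, -244, 300) [-488.  -654.5    2.7]
(465, -244, 300) [-520.8 -642.4    2.7]
2.7877692726285574
```

Call:
servo_tool(
  deltas=[
    [[-0.03, -0.02, 0], [0, 0, -0.1], 0],
    [[-0.06, -0.04, 0], [0, 0, -0.2], 0],
    [[-0.09, -0.06, 0], [0, 0, -0.3], 0],
    [[-0.12, -0.083, 0], [0, 0, -0.4], 0],
    [[-0.15, -0.103, 0], [0, 0, -0.44], 0],
    [[-0.18, -0.124, 0], [0, 0, -0.44], 0],
    [[-0.21, -0.145, 0], [0, 0, -0.44], 0],
    [[-0.24, -0.165, 0], [0, 0, -0.44], 0],
    [[-0.27, -0.186, 0], [0, 0, -0.44], 0],
    [[-0.3, -0.207, 0], [0, 0, -0.44], 0],
    [[-0.33, -0.228, 0], [0, 0, -0.44], 0],
    [[-0.36, -0.248, 0], [0, 0, -0.44], 0],
    [[-0.39, -0.27, 0], [0, 0, -0.44], 0],
    [[-0.402, -0.277, 0], [0, 0, -0.44], 0],
    [[-0.402, -0.277, 0], [0, 0, -0.44], 0],
    [[-0.402, -0.277, 0], [0, 0, -0.44], 0],
  ],
)

```text
time_s: 1.48
tool_pos: [480.2, 140.2, 302.4]
eef_rot: [[-0.996, -0.085, -0.001], [-0.085, 0.996, 0.001], [0.001, 0.001, -1.0]]
force: [-0.4, 0.0, -0.3]
width: 92.0
grip_force: 0.0
```

Call:
servo_tool(
  deltas=[
    [[0, 0, 0], [0, -0.1, 0], 0],
    [[0, 0, 0], [0, -0.2, 0], 0],
    [[0, 0, 0], [0, -0.3, 0], 0],
    [[0, 0, 0], [0, -0.4, 0], 0],
    [[0, 0, 0], [0, -0.5, 0], 0],
    [[0, 0, 0], [0, -0.5, 0], 0],
    [[0, 0, 0], [0, -0.5, 0], 0],
  ],
)

```text
time_s: 2.07
tool_pos: [478.8, 141.5, 302.1]
eef_rot: [[-0.876, -0.088, 0.475], [-0.077, 0.996, 0.043], [-0.477, 0.001, -0.879]]
force: [0.2, -1.0, 0.3]
width: 92.1
grip_force: 0.0
```

Run:
```python
from h import *
np.set_printoptions(precision=3,suppress=True)
s=robot.get_state();print(s["time_s"],s["tool_pos"],s["eef_rot"],s["joints"])
import pickle
c=cam("wrist");im=snap("wrist","pics/w1.png");pickle.dump(c,open("w1.pkl","wb"))
cv2.imwrite("pics/w1b.png",cv2.resize(im,(800,600),interpolation=3))
```

```text
2.0667 [478.784 141.521 302.09 ] [[-0.876 -0.088  0.475]
 [-0.077  0.996  0.043]
 [-0.477  0.001 -0.879]] [ 0.032 -0.333  2.114  0.036  0.865 -1.644]
```

View pics/w1b.png

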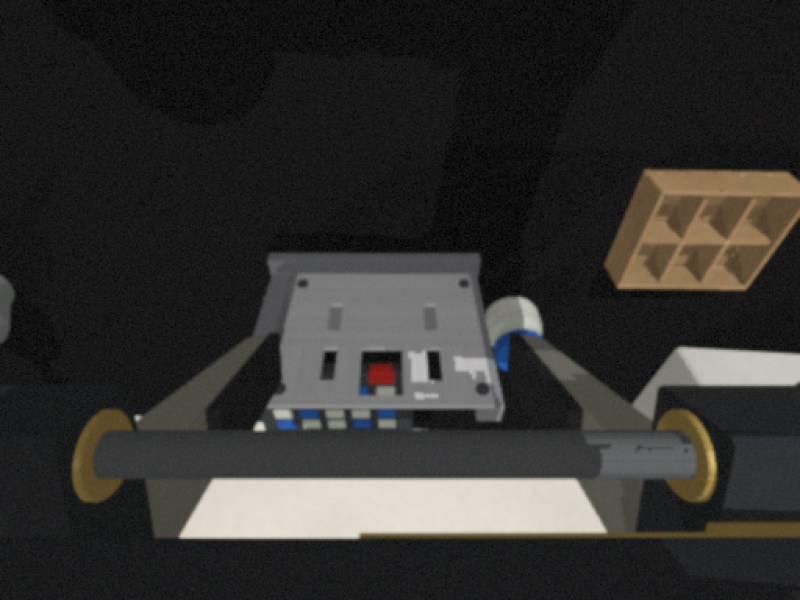

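The wrist view (800 px scale, image right = +y) shows the upper slots at (329,365) and (433,365), the lower ones at (335,317) and (430,317), and the roller at (381,374). I'll take a second viewpoint for triangulation.

Call:
servo_tool(
  deltas=[
    [[0.03, 0.01, 0], [0, 0, 0], 0],
    [[0.06, 0.02, 0], [0, 0, 0], 0],
    [[0.09, 0.03, 0], [0, 0, 0], 0],
    [[0.1, 0.03, 0], [0, 0, 0], 0],
    [[0.1, 0.03, 0], [0, 0, 0], 0],
    [[0.1, 0.03, 0], [0, 0, 0], 0],
  ],
)

```text
time_s: 2.62
tool_pos: [391.0, 163.0, 255.8]
eef_rot: [[-0.874, -0.087, 0.478], [-0.076, 0.996, 0.042], [-0.48, 0.0, -0.877]]
force: [-0.1, -0.3, 0.6]
width: 91.9
grip_force: 0.0
```

Run:
```python
from h import *
import pickle
s=robot.get_state();print(s["tool_pos"])
c=cam("wrist");im=snap("wrist","pics/w2.png");pickle.dump(c,open("w2.pkl","wb"))
a=cv2.imread("pics/w1.png");w=pickle.load(open("w1.pkl","rb"))
print(proj(c,[640,143,120]),proj(w,[640,143,120]))
x,y=proj(c,[647,143,110])[0].astype(int)
x=min(max(x,80),432);y=min(max(y,50),334)
print("crop2 off",x-80,y-50)
cv2.imwrite("pics/crop2.png",np.vstack([cv2.resize(a[160:264,165:325],(800,520),interpolation=3)[:300*2][:520],][0:1])) 
A=cv2.resize(a[180:260,170:330],(600,300),interpolation=3);B=cv2.resize(im[y-50:y+30,x-80:x+80],(600,300),interpolation=3)
cv2.imwrite("pics/crop2.png",np.vstack([A,B]))
```

```text
[391.04249372 162.95365438 255.82253299]
[[220.32506545 294.82104556]] [[242.29490958 223.49993085]]
crop2 off 140 240
```

View pics/crop2.png

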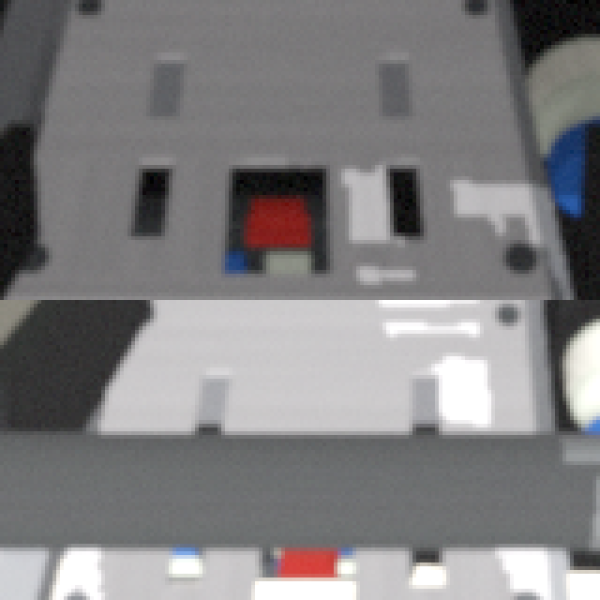

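Crops (3.75x): view 1 has the lower slots' bottom ends at (170,62) and (397,62), and the upper slots' top ends at (147,236) and (410,236). View 2 has the same points at (215,78), (426,78), (185,277) and (428,284), with a gripper tube hiding the middle.

Run:
```python
from h import *
import pickle
np.set_printoptions(precision=1,suppress=True)
w1=pickle.load(open("w1.pkl","rb"));w2=pickle.load(open("w2.pkl","rb"))
f1=lambda p:(170+p[0]/3.75-.4,180+p[1]/3.75-.4);f2=lambda p:(140+p[0]/3.75-.4,240+p[1]/3.75-.4)
for n,a,b in(("lowL",(170,62),(215,78)),("lowR",(397,62),(426,78)),("upL",(147,236),(185,277)),("upR",(410,236),(428,284)),("holeBR",(476,5),(508,14)),("holeTR",(521,257),(525,299)),("holeTL",(33,257),(75,300))):
    print(n,*tri(ray(w1,f1(a)),ray(w2,f2(b))))
# view1 points on plane x'=0 with stand yaw 5deg through (648,143)
for yaw in(4.5,5.5):
    n=np.array([np.cos(np.radians(yaw)),np.sin(np.radians(yaw)),0]);P=np.array([648,143,0])
    for w,pts in((w1,[f1(p) for p in((170,62),(397,62),(153,169),(405,169),(147,236),(410,236))]),(w2,[f2(p) for p in((215,78),(426,78))])):
        for p in pts:
            o,v=ray(w,p);print(yaw,o+v*(n@(P-o))/(n@v))
```

```text
lowL [653.6 105.2  62.6] [np.float64(0.20032242670066627), np.float64(0.20032242670065414)]
lowR [645.1 186.1  63.8] [np.float64(0.6964321433221334), np.float64(0.6964321433221716)]
upL [656.2 105.4 138. ] [np.float64(0.05480877338740555), np.float64(0.05480877338741348)]
upR [642.  185.5 143.5] [np.float64(0.09586707745052828), np.float64(0.09586707745051544)]
holeBR [640.5 218.1  34.9] [np.float64(0.02777760027467848), np.float64(0.027777600274637045)]
holeTR [644.7 218.7 146.5] [np.float64(1.1015103921366383), np.float64(1.1015103921365974)]
holeTL [659.6  71.  145.6] [np.float64(0.4094482901718341), np.float64(0.4094482901718312)]
4.5 [650.9 105.6  65.4]
4.5 [644.6 186.7  64.6]
4.5 [651.  104.8 115.3]
4.5 [644.6 186.2 114.7]
4.5 [650.9 105.8 142. ]
4.5 [644.6 186.  141.4]
4.5 [651.  105.3  64.3]
4.5 [644.7 185.4  63.8]
5.5 [651.6 105.5  64.7]
5.5 [643.8 186.5  65.4]
5.5 [651.7 104.8 114.8]
5.5 [643.9 186.1 115.3]
5.5 [651.6 105.8 141.5]
5.5 [643.9 185.8 142. ]
5.5 [651.6 105.2  63.9]
5.5 [643.9 185.4  64.3]
```

Call:
servo_tool(
  deltas=[
    [[0, 0, 0], [0, 0.1, 0], 0],
    [[0, 0, 0], [0, 0.2, 0], 0],
    [[0, 0, 0], [0, 0.3, 0], 0],
    [[0, 0, 0], [0, 0.4, 0], 0],
    [[0, 0, 0], [0, 0.5, 0], 0],
    [[0, 0, 0], [0, 0.5, 0], 0],
  ],
)

```text
time_s: 3.17
tool_pos: [393.7, 162.3, 255.8]
eef_rot: [[-0.996, -0.084, -0.002], [-0.084, 0.996, -0.0], [0.002, -0.0, -1.0]]
force: [1.0, 0.9, -0.3]
width: 91.9
grip_force: 0.0
```

Call:
servo_tool(
  deltas=[
    [[0.003, -0.035, -0.003], [0, 0, 0.05], 0],
    [[0.006, -0.07, -0.006], [0, 0, 0.1], 0],
    [[0.009, -0.105, -0.009], [0, 0, 0.15], 0],
    [[0.012, -0.14, -0.012], [0, 0, 0.21], 0],
    [[0.015, -0.175, -0.014], [0, 0, 0.21], 0],
    [[0.018, -0.21, -0.014], [0, 0, 0.21], 0],
    [[0.02, -0.245, -0.014], [0, 0, 0.21], 0],
    [[0.022, -0.28, -0.014], [0, 0, 0.21], 0],
    [[0.025, -0.315, -0.014], [0, 0, 0.21], 0],
    [[0.025, -0.35, -0.014], [0, 0, 0.21], 0],
    [[0.025, -0.385, -0.014], [0, 0, 0.21], 0],
    [[0.025, -0.397, -0.014], [0, 0, 0.21], 0],
    [[0.025, -0.397, -0.014], [0, 0, 0.21], 0],
    [[0.025, -0.397, -0.014], [0, 0, 0.21], 0],
  ],
)

```text
time_s: 4.33
tool_pos: [399.7, -235.2, 268.9]
eef_rot: [[-0.992, 0.125, 0.001], [0.125, 0.992, -0.0], [-0.001, -0.0, -1.0]]
force: [-0.3, -0.1, -0.1]
width: 92.1
grip_force: 0.0
```

```bash
cat > webm.py <<'E'
from h import *
import pickle,sys
np.set_printoptions(precision=3,suppress=True)
t=sys.argv[1]
s=robot.get_state();print(s["time_s"],s["tool_pos"],s["eef_rot"])
c=cam("wrist");im=snap("wrist",f"pics/{t}.png");pickle.dump(c,open(t+".pkl","wb"))
h=cv2.cvtColor(im,cv2.COLOR_BGR2HSV);m=cv2.inRange(h,(0,0,120),(180,70,255));m=cv2.morphologyEx(m,cv2.MORPH_OPEN,np.ones((3,3)))
print("expect",proj(c,[465,-244,70]))
cs,_=cv2.findContours(m,cv2.RETR_EXTERNAL,cv2.CHAIN_APPROX_NONE)
for k in cs:
    r=cv2.minAreaRect(k)
    if cv2.contourArea(k)>150:
        print(r);b=cv2.boxPoints(r);print([onz(c,p,70) for p in b],onz(c,r[0],70))
cv2.imwrite(f"pics/{t}b.png",cv2.resize(im,(800,600),interpolation=3))
E
python3 webm.py w3
```

```text
4.3333 [ 399.737 -235.196  268.883] [[-0.992  0.125  0.001]
 [ 0.125  0.992 -0.   ]
 [-0.001 -0.    -1.   ]]
expect [[252.76  246.141]]
((34.50831604003906, 328.0399475097656), (33.162960052490234, 14.929450988769531), 78.2317123413086)
[array([ 515.293, -513.283,   70.   ]), array([ 513.434, -495.427,   70.   ]), array([ 557.09 , -501.013,   70.   ]), array([ 559.164, -519.485,   70.   ])] [ 535.883 -507.233   70.   ]
((490.0, 282.5), (9.0, 42.0), 90.0)
[array([532.489, -12.536,  70.   ]), array([538.372,  33.62 ,  70.   ]), array([549.789,  34.698,  70.   ]), array([543.843, -11.861,  70.   ])] [541.093  10.96   70.   ]
((17.5, 282.5), (9.0, 35.0), 90.0)
[array([ 468.445, -525.125,   70.   ]), array([ 473.172, -486.63 ,   70.   ]), array([ 484.012, -490.085,   70.   ]), array([ 479.254, -528.919,   70.   ])] [ 476.197 -507.668   70.   ]
((251.65663146972656, 269.52191162109375), (145.1581268310547, 386.11474609375), 89.21248626708984)
[array([ 388.99 , -435.872,   70.   ]), array([432.379, -43.899,  70.   ]), array([610.686, -34.802,  70.   ]), array([ 561.865, -484.947,   70.   ])] [ 492.287 -248.61    70.   ]
((138.0436248779297, 85.58053588867188), (39.2412109375, 151.14828491210938), 34.99202346801758)
[array([ 329.411, -397.211,   70.   ]), array([ 234.427, -292.708,   70.   ]), array([ 255.733, -267.722,   70.   ]), array([ 354.723, -371.537,   70.   ])] [ 291.099 -329.8     70.   ]
```

View pics/w3b.png

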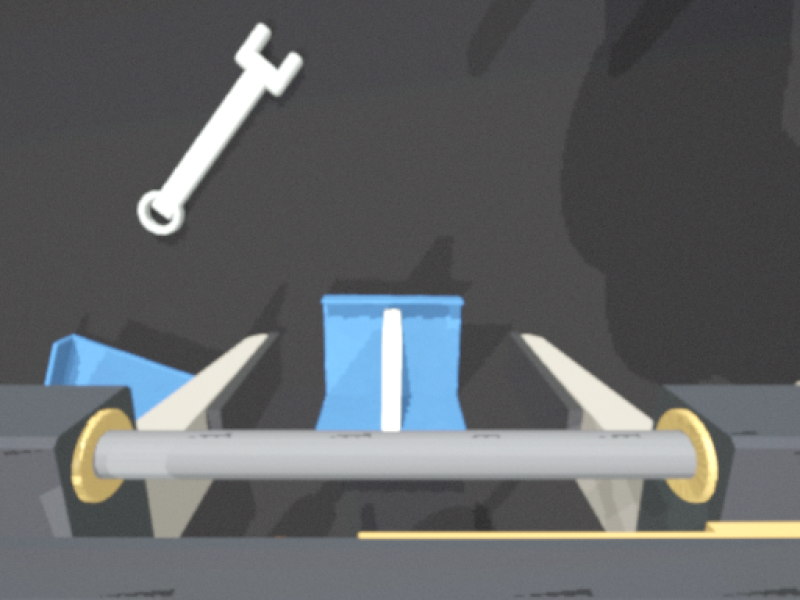

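The web is at (392,310)-(392,430), nearly parallel to the image columns, with the shelf's front lip at y=297. The bar hides the rear, so I'll back off for a second view.

Call:
servo_tool(
  deltas=[
    [[0.03, 0, 0], [0, 0, 0], 0],
    [[0.06, 0, 0], [0, 0, 0], 0],
    [[0.07, 0, 0], [0, 0, 0], 0],
    [[0.07, 0, 0], [0, 0, 0], 0],
    [[0.07, 0, 0], [0, 0, 0], 0],
  ],
)

```text
time_s: 4.8
tool_pos: [330.5, -225.6, 269.0]
eef_rot: [[-0.992, 0.123, 0.001], [0.123, 0.992, -0.001], [-0.002, -0.001, -1.0]]
force: [0.5, -0.2, -0.2]
width: 91.8
grip_force: 0.0
```

```bash
sed -i 's/,(180,70,255))/,(180,70,255)) if 0 else cv2.inRange(h,(0,0,170),(180,60,255))/' webm.py; python3 webm.py w4 | head -6
python3 - <<'E'
from h import *
a=cv2.imread("pics/w3.png")[180:290,190:310];b=cv2.imread("pics/w4.png")[110:280,190:310]
cv2.imwrite("pics/crop3.png",np.hstack([cv2.resize(a,(400,367),interpolation=3).__class__.__call__(1) if 0 else np.pad(cv2.resize(a,(400,367),interpolation=3),((0,200),(0,0),(0,0))),cv2.resize(b,(400,567),interpolation=3)]))
E
```

```text
4.8 [ 330.508 -225.553  269.019] [[-0.992  0.123  0.001]
 [ 0.123  0.992 -0.001]
 [-0.002 -0.001 -1.   ]]
expect [[251.752 303.125]]
((389.5, 323.0), (32.0, 37.0), 90.0)
[array([ 486.491, -110.784,   70.   ]), array([491.664, -69.192,  70.   ]), array([535.116, -68.711,  70.   ]), array([ 529.755, -111.669,   70.   ])] [510.4   -90.096  70.   ]
```

View pics/crop3.png

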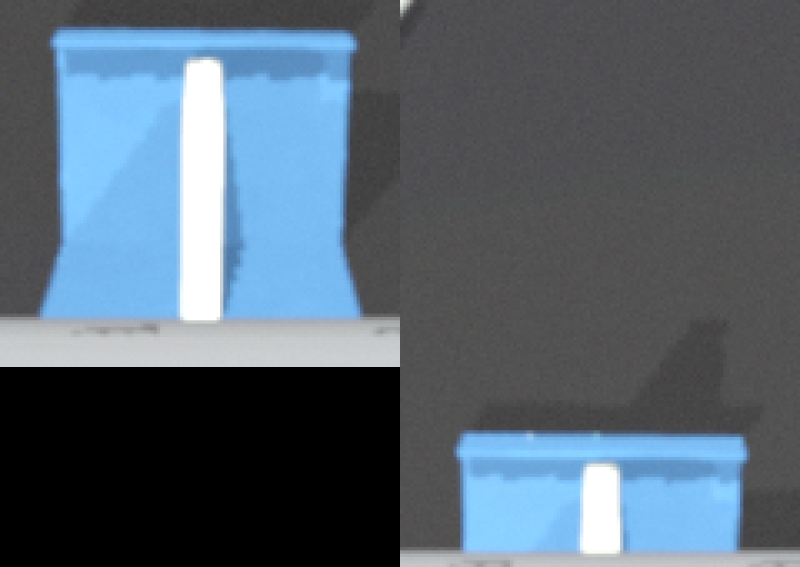

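Only the shelf's front part shows: lip corners at crop (52,35) and (356,37), and (58,437) and (348,440) in the second view; web centre column about 201.

Run:
```python
from h import *
import pickle
np.set_printoptions(precision=1,suppress=True)
w3=pickle.load(open("w3.pkl","rb"));w4=pickle.load(open("w4.pkl","rb"))
f3=lambda x,y:(190+x/3.333-.4,180+y/3.333-.4);f4=lambda x,y:(190+x/3.333-.4,110+y/3.333-.4)
print(tri(ray(w3,f3(52,31)),ray(w4,f4(60,433))),tri(ray(w3,f3(355,33)),ray(w4,f4(346,436))))
print(tri(ray(w3,f3(204,58)),ray(w4,f4(201,464))))
L=onz(w3,f3(52,44),16);R=onz(w3,f3(356,48),16);print("lip z16",L,R)
a=onz(w3,f3(200.5,318),70);b=onz(w3,f3(203,130),70);print(a,b)
print("lip4",onz(w4,f4(58,457),16),onz(w4,f4(347,460),16))
```

```text
(array([ 413.1, -297.6,   -2. ]), [np.float64(0.6617168612383298), np.float64(0.6617168612383001)]) (array([ 427.9, -183.8,   -1.3]), [np.float64(0.0021065358862576524), np.float64(0.0021065358862349852)])
(array([ 427.3, -241.7,   10.5]), [np.float64(0.13391595984862922), np.float64(0.13391595984864504)])
lip z16 [ 413.7 -295.5   16. ] [ 428.9 -186.1   16. ]
[ 498.6 -251.5   70. ] [ 433.9 -242.5   70. ]
lip4 [ 415.1 -295.3   16. ] [ 429.8 -186.    16. ]
```

Call:
servo_tool(
  deltas=[
    [[-0.03, -0.001, 0], [0, 0, 0.013], 0],
    [[-0.06, -0.002, 0], [0, 0, 0.013], 0],
    [[-0.09, -0.003, 0], [0, 0, 0.013], 0],
    [[-0.12, -0.004, 0], [0, 0, 0.013], 0],
    [[-0.146, -0.0044, 0], [0, 0, 0.013], 0],
    [[-0.146, -0.0044, 0.02], [0, 0, 0.013], 0],
    [[-0.146, -0.0044, 0.045], [0, 0, 0.013], 0],
    [[-0.146, -0.0044, 0.07], [0, 0, 0.013], 0],
    [[-0.146, -0.0044, 0.095], [0, 0, 0.013], 0],
    [[-0.146, -0.0044, 0.12], [0, 0, 0.013], 0],
    [[-0.146, -0.0044, 0.135], [0, 0, 0.013], 0],
    [[-0.146, -0.0044, 0.144], [0, 0, 0.013], 0],
    [[-0.146, -0.0044, 0.144], [0, 0, 0.013], 0],
    [[-0.146, -0.0044, 0.144], [0, 0, 0.013], 0],
  ],
)

```text
time_s: 6.02
tool_pos: [475.2, -248.6, 124.9]
eef_rot: [[-0.991, 0.136, 0.0], [0.136, 0.991, -0.0], [-0.0, -0.0, -1.0]]
force: [-0.8, 0.1, 0.2]
width: 91.9
grip_force: 0.0
```

Call:
servo_tool(
  deltas=[
    [[0, 0, 0], [0, 0, 0], 0.4],
    [[0, 0, 0], [0, 0, 0], 0.6],
    [[0, 0, 0], [0, 0, 0], 0.7],
    [[0, 0, 0], [0, 0, 0], 0.75],
    [[0, 0, 0], [0, 0, 0], 0.8],
    [[0, 0, 0], [0, 0, 0], 0.85],
    [[0, 0, 0], [0, 0, 0], 0.9],
    [[0, 0, 0], [0, 0, 0], 1],
    [[0, 0, 0], [0, 0, 0], 1],
    [[0, 0, 0], [0, 0, 0], 1],
    [[0, 0, 0], [0, 0, 0], 1],
    [[0, 0, 0], [0, 0, 0], 1],
  ],
)

```text
time_s: 7.02
tool_pos: [474.5, -248.7, 124.7]
eef_rot: [[-0.991, 0.136, -0.0], [0.136, 0.991, 0.0], [0.0, 0.0, -1.0]]
force: [0.1, 1.9, 1.3]
width: 14.0
grip_force: 1.3
```

Call:
servo_tool(
  deltas=[
    [[0, 0, -0.01], [0, 0, 0], 1],
    [[0, 0, -0.03], [0, 0, 0], 1],
    [[0, 0, -0.06], [0, 0, 0], 1],
    [[0, 0, -0.09], [0, 0, 0], 1],
    [[0, 0, -0.12], [0, 0, 0], 1],
    [[0, 0, -0.12], [0, 0, 0], 1],
    [[0, 0, -0.12], [0, 0, 0], 1],
  ],
)

```text
time_s: 7.6
tool_pos: [475.1, -249.4, 246.5]
eef_rot: [[-0.991, 0.136, 0.003], [0.136, 0.991, -0.003], [-0.003, -0.002, -1.0]]
force: [-0.6, 0.0, -3.6]
width: 11.6
grip_force: 30.0
```

Run:
```python
from h import *
np.set_printoptions(precision=4,suppress=True)
s=robot.get_state();R=s["eef_rot"];print(s)
yaw=np.radians(5.4);X=np.array([np.cos(yaw),np.sin(yaw),0])
S=np.array([649,145.6,0])
for off in (60,):
    t=S-X*(36+off);t[2]=78+56+69+5
    print(t,R.T@(t-s["tool_pos"]), "turn",np.arctan2(-X[1],-X[0])%6.2832-np.arctan2(R[1,0],R[0,0])%6.2832)
```

```text
{'time_s': 7.6, 'joints': array([-0.7087,  0.1069,  1.7682, -0.0001,  1.2626, -2.1427]), 'qd': array([-0.0016,  0.0455,  0.0616,  0.0009, -0.0027,  0.0014]), 'tau': array([  0.0628, -39.1338, -34.4362,  -0.0484,   0.0551,  -0.0013]), 'tool_pos': array([ 475.0744, -249.3616,  246.4538]), 'eef_rot': array([[-0.9907,  0.1363,  0.0028],
       [ 0.1363,  0.9907, -0.0026],
       [-0.0032, -0.0022, -1.    ]]), 'force': array([-0.6475,  0.0217, -3.6083]), 'moment': array([ 0.014 , -0.0047, -0.034 ]), 'grip_force': 29.99926507472992, 'width': 11.574726072277839}
[553.4261 136.5656 208.    ] [-24.9098 393.087   37.6781] turn 0.23095490379522543
```

The grip was only just closing when the lift began, so I'll check the shelf's pose in the hand.

Run:
```python
from h import *
import pickle
np.set_printoptions(precision=1,suppress=True)
s=robot.get_state();R=s["eef_rot"];p=s["tool_pos"]
def sh(q): # shelf point -> world, if grip nominal
    q=np.array(q,float)-[-36,0,56]; return p+R@(np.array([0,0,69])+np.array([-q[0],q[1],-q[2]]))
names={"lipT-":(-90,-55,16),"lipT+":(-90,55,16),"lipB-":(-90,-55,0),"lipB+":(-90,55,0),"backT-":(-4,-55,75),"backT+":(-4,55,75),"backB+":(0,55,0)}
w=cam("wrist");im=snap("wrist","pics/w5.png");cs=cam("side");sd=snap("side","pics/s5.png")
print(cs[0][0])
for im_,c,n in((im,w,"w"),(sd,cs,"s")):
    for k,q in names.items():
        a=proj(c,sh(q))[0];print(n,k,a)
def crop(i,c,sz,x=None):
    a=proj(c,sh((-60,0,20)))[0].astype(int);x0=max(0,a[0]-sz[0]//2);y0=max(0,min(384-sz[1],a[1]-sz[1]//2));print("off",x0,y0);return cv2.resize(i[y0:y0+sz[1],x0:x0+sz[0]],(400,400*sz[1]//sz[0]),interpolation=3)
A=crop(im,w,(200,240));B=crop(sd,cs,(75,90))
cv2.imwrite("pics/crop4.png",np.hstack([A,B]))
```

```text
[359.4   0.  256. ]
w lipT- [170.9 138.4]
w lipT+ [337.5 138.4]
w lipB- [177.1 136.8]
w lipB+ [331.  136.8]
w backT- [151.6 309.4]
w backT+ [357.7 309.5]
w backB+ [323.4 252.3]
s lipT- [285.2 158.5]
s lipT+ [281.5 172.3]
s lipB- [285. 162.]
s lipB+ [281.3 175.9]
s backT- [264.3 143.1]
s backT+ [259.1 156.1]
s backB+ [257.8 173.4]
off 154 64
off 238 118
```

View pics/crop4.png

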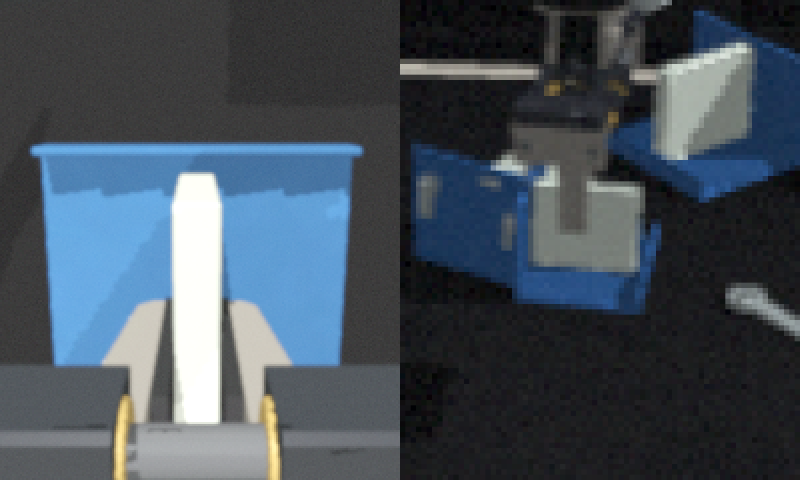

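The shelf sits straight in the hand, about 1.5 mm lower than nominal; the lip corners are at (30,150) and (361,150). The wrist camera also reads about 1.7 px low in y. So I take the slot centre at y≈147 and carry the shelf to 50 mm in front of the panel.

Call:
servo_tool(
  deltas=[
    [[-0.003, 0.03, 0], [0, 0, -0.02], 1],
    [[-0.006, 0.06, 0], [0, 0, -0.04], 1],
    [[-0.009, 0.09, 0], [0, 0, -0.06], 1],
    [[-0.012, 0.12, 0], [0, 0, -0.08], 1],
    [[-0.014, 0.15, 0], [0, 0, -0.1], 1],
    [[-0.016, 0.18, 0], [0, 0, -0.12], 1],
    [[-0.018, 0.21, 0], [0, 0, -0.14], 1],
    [[-0.02, 0.24, 0], [0, 0, -0.16], 1],
    [[-0.022, 0.27, 0], [0, 0, -0.18], 1],
    [[-0.025, 0.3, 0.01], [0, 0, -0.2], 1],
    [[-0.028, 0.33, 0.02], [0, 0, -0.22], 1],
    [[-0.031, 0.36, 0.03], [0, 0, -0.231], 1],
    [[-0.0346, 0.385, 0.038], [0, 0, -0.231], 1],
    [[-0.0346, 0.3967, 0.0415], [0, 0, -0.231], 1],
    [[-0.0346, 0.3967, 0.0415], [0, 0, -0.231], 1],
    [[-0.0346, 0.3967, 0.0415], [0, 0, -0.231], 1],
  ],
)

```text
time_s: 9.03
tool_pos: [561.8, 139.2, 201.5]
eef_rot: [[-0.995, -0.095, -0.004], [-0.095, 0.995, -0.001], [0.004, -0.001, -1.0]]
force: [-0.2, -0.7, -2.5]
width: 11.7
grip_force: 30.0
```

Run:
```python
from h import *
np.set_printoptions(precision=4,suppress=True)
s=robot.get_state();R=s["eef_rot"];print(s["tool_pos"],R,s["force"],s["moment"],s["joints"])
c=cam("top");a=snap("top","pics/t6.png");cs=cam("side");b=snap("side","pics/s6.png")
A=cv2.resize(a[115:205,135:215],(400,450),interpolation=3);B=cv2.resize(b[175:275,165:255],(400,444),interpolation=3)
cv2.imwrite("pics/crop5.png",np.hstack([A,np.pad(B,((0,6),(0,0),(0,0)))]))
```

```text
[561.811  139.2085 201.5162] [[-0.9955 -0.0951 -0.0036]
 [-0.0951  0.9955 -0.0009]
 [ 0.0037 -0.0005 -1.    ]] [-0.2439 -0.7244 -2.5201] [ 0.0265  0.0225 -0.0017] [ 0.0345  0.2667  1.6792 -0.0008  1.1993 -1.6312]
```

View pics/crop5.png

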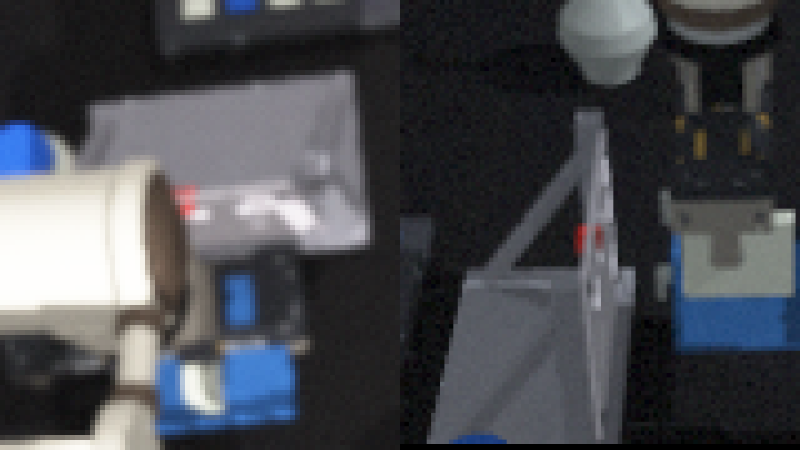

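The side view shows the shelf upright, with its tab at (660,282) level with the panel. I'll raise it 4 mm and approach to just short of contact.

Call:
servo_tool(
  deltas=[
    [[-0.01, 0, -0.004], [0, 0, 0], 1],
    [[-0.02, 0, -0.004], [0, 0, 0], 1],
    [[-0.028, 0, -0.004], [0, 0, 0], 1],
    [[-0.034, 0, -0.004], [0, 0, 0], 1],
    [[-0.036, 0, -0.004], [0, 0, 0], 1],
    [[-0.036, 0, -0.004], [0, 0, 0], 1],
    [[-0.036, 0, -0.004], [0, 0, 0], 1],
  ],
)

```text
time_s: 9.72
tool_pos: [598.4, 142.6, 207.0]
eef_rot: [[-0.996, -0.094, -0.001], [-0.094, 0.996, -0.0], [0.001, 0.0, -1.0]]
force: [-0.5, 0.8, -2.8]
width: 11.7
grip_force: 30.0
```

Call:
servo_tool(
  deltas=[
    [[-0.001, 0, 0], [0, 0, 0], 1],
    [[-0.002, 0, 0], [0, 0, 0], 1],
    [[-0.003, 0, 0], [0, 0, 0], 1],
    [[-0.004, 0, 0], [0, 0, 0], 1],
    [[-0.004, 0, 0], [0, 0, 0], 1],
  ],
)

```text
time_s: 10.13
tool_pos: [602.8, 143.2, 207.3]
eef_rot: [[-0.996, -0.094, 0.0], [-0.094, 0.996, 0.0], [-0.0, -0.0, -1.0]]
force: [0.0, 0.7, -3.2]
width: 11.9
grip_force: 30.0
```

Call:
servo_tool(
  deltas=[
    [[-0.001, 0, 0], [0, 0, 0], 1],
    [[-0.002, 0, 0], [0, 0, 0], 1],
    [[-0.002, 0, 0], [0, 0, 0], 1],
  ],
)

```text
time_s: 10.38
tool_pos: [604.8, 143.4, 207.3]
eef_rot: [[-0.996, -0.094, 0.0], [-0.094, 0.996, -0.0], [-0.0, -0.0, -1.0]]
force: [0.1, 0.5, -3.0]
width: 11.5
grip_force: 30.0
```

Call:
servo_tool(
  deltas=[
    [[-0.001, 0, 0.001], [0, 0, 0], 1],
    [[-0.002, 0, 0.002], [0, 0, 0], 1],
    [[-0.003, 0, 0.002], [0, 0, 0], 1],
    [[-0.003, 0, 0.002], [0, 0, 0], 1],
  ],
)

```text
time_s: 10.72
tool_pos: [607.8, 143.7, 205.1]
eef_rot: [[-0.996, -0.094, -0.0], [-0.094, 0.996, 0.0], [0.0, 0.0, -1.0]]
force: [0.2, -0.7, -4.2]
width: 11.6
grip_force: 30.0
```

Call:
servo_tool(
  deltas=[
    [[-0.001, 0, 0], [0, 0, 0], 1],
    [[-0.002, 0, 0], [0, 0, 0], 1],
    [[-0.002, 0, 0], [0, 0, 0], 1],
  ],
)

```text
time_s: 10.97
tool_pos: [609.9, 143.8, 205.3]
eef_rot: [[-0.996, -0.094, 0.0], [-0.094, 0.996, 0.0], [-0.0, -0.0, -1.0]]
force: [0.7, -0.2, -3.4]
width: 12.0
grip_force: 30.0
```

Call:
servo_tool(
  deltas=[
    [[-0.001, 0, 0], [0, 0, 0], 1],
    [[-0.002, 0, 0], [0, 0, 0], 1],
    [[-0.002, 0, 0], [0, 0, 0], 1],
  ],
)

```text
time_s: 11.22
tool_pos: [611.6, 144.0, 205.2]
eef_rot: [[-0.996, -0.094, -0.0], [-0.094, 0.996, -0.0], [0.0, 0.0, -1.0]]
force: [0.3, 0.1, -3.4]
width: 11.7
grip_force: 30.0
```

Call:
servo_tool(
  deltas=[
    [[-0.001, 0, 0], [0, 0, 0], 1],
    [[-0.001, 0, 0], [0, 0, 0], 1],
  ],
)

```text
time_s: 11.38
tool_pos: [612.0, 144.1, 204.8]
eef_rot: [[-0.996, -0.094, -0.002], [-0.094, 0.996, -0.0], [0.002, -0.0, -1.0]]
force: [-3.4, 0.4, -2.4]
width: 11.8
grip_force: 30.0
```

Light contact (3.4 N) came where the rear face should be flush, so the tabs are in. Now I'll lower it in stages.

Call:
servo_tool(
  deltas=[
    [[0, 0, 0.001], [0, 0, 0], 1],
    [[0, 0, 0.002], [0, 0, 0], 1],
    [[0, 0, 0.003], [0, 0, 0], 1],
    [[0, 0, 0.004], [0, 0, 0], 1],
    [[0, 0, 0.005], [0, 0, 0], 1],
    [[0, 0, 0.006], [0, 0, 0], 1],
  ],
)

```text
time_s: 11.88
tool_pos: [612.1, 144.1, 198.7]
eef_rot: [[-0.996, -0.094, -0.002], [-0.094, 0.996, -0.0], [0.002, 0.0, -1.0]]
force: [-5.2, -0.4, -3.4]
width: 11.7
grip_force: 30.0
```

Call:
servo_tool(
  deltas=[
    [[0, 0, 0.001], [0, 0, 0], 1],
    [[0, 0, 0.002], [0, 0, 0], 1],
    [[0, 0, 0.003], [0, 0, 0], 1],
  ],
)

```text
time_s: 12.13
tool_pos: [612.1, 144.1, 195.8]
eef_rot: [[-0.996, -0.094, -0.002], [-0.094, 0.996, -0.0], [0.002, -0.0, -1.0]]
force: [-5.8, -1.5, -4.0]
width: 11.4
grip_force: 30.0
```

Call:
servo_tool(
  deltas=[
    [[0.0004, 0, 0.001], [0, 0, 0], 1],
    [[0.0004, 0, 0.002], [0, 0, 0], 1],
    [[0.0004, 0, 0.003], [0, 0, 0], 1],
  ],
)

```text
time_s: 12.38
tool_pos: [612.3, 144.2, 194.4]
eef_rot: [[-0.996, -0.094, -0.0], [-0.094, 0.996, -0.0], [0.0, -0.0, -1.0]]
force: [-8.9, -0.4, 6.3]
width: 12.0
grip_force: 30.0
```

Call:
servo_tool(
  deltas=[
    [[0, 0, 0.001], [0, 0, 0], 1],
    [[0, 0, 0.002], [0, 0, 0], 1],
  ],
)

```text
time_s: 12.55
tool_pos: [612.1, 144.1, 192.0]
eef_rot: [[-0.996, -0.094, -0.0], [-0.094, 0.996, -0.0], [0.0, -0.0, -1.0]]
force: [-7.1, -0.8, 0.3]
width: 11.6
grip_force: 30.0
```

Call:
servo_tool(
  deltas=[
    [[0, 0, 0.001], [0, 0, 0], 1],
    [[0, 0, 0.002], [0, 0, 0], 1],
  ],
)

```text
time_s: 12.72
tool_pos: [611.6, 144.1, 188.9]
eef_rot: [[-0.996, -0.094, -0.002], [-0.094, 0.996, -0.0], [0.002, 0.0, -1.0]]
force: [-6.5, -1.1, -3.2]
width: 11.9
grip_force: 30.0
```

Call:
servo_tool(
  deltas=[
    [[0, 0, 0.001], [0, 0, 0], 1],
    [[0, 0, 0.002], [0, 0, 0], 1],
  ],
)

```text
time_s: 12.88
tool_pos: [611.5, 144.1, 186.5]
eef_rot: [[-0.996, -0.094, -0.002], [-0.094, 0.996, 0.0], [0.002, 0.0, -1.0]]
force: [-4.7, -0.4, -5.6]
width: 11.5
grip_force: 30.0
```

Call:
servo_tool(
  deltas=[
    [[0, 0, 0.001], [0, 0, 0], 1],
    [[0, 0, 0.001], [0, 0, 0], 1],
  ],
)

```text
time_s: 13.05
tool_pos: [611.6, 144.1, 185.8]
eef_rot: [[-0.996, -0.094, -0.002], [-0.094, 0.996, -0.0], [0.002, 0.0, -1.0]]
force: [-6.6, -0.8, -3.3]
width: 11.7
grip_force: 30.0
```

Call:
servo_tool(
  deltas=[
    [[0, 0, 0.001], [0, 0, 0], 1],
    [[0, 0, 0.001], [0, 0, 0], 1],
  ],
)

```text
time_s: 13.22
tool_pos: [611.6, 144.1, 185.7]
eef_rot: [[-0.996, -0.094, -0.002], [-0.094, 0.996, -0.0], [0.002, -0.0, -1.0]]
force: [-9.8, -1.0, 1.4]
width: 11.9
grip_force: 30.0
```

Call:
servo_tool(
  deltas=[
    [[0, 0, 0.001], [0, 0, 0], 1],
    [[0, 0, 0.001], [0, 0, 0], 1],
  ],
)

```text
time_s: 13.38
tool_pos: [611.7, 144.1, 185.3]
eef_rot: [[-0.996, -0.094, -0.002], [-0.094, 0.996, -0.0], [0.002, -0.0, -1.0]]
force: [-11.1, -1.3, 4.9]
width: 11.7
grip_force: 30.0
```

Call:
servo_tool(
  deltas=[
    [[0.0005, 0, 0.001], [0, 0, 0], 1],
    [[0.001, 0, 0.002], [0, 0, 0], 1],
    [[0.001, 0, 0.002], [0, 0, 0], 1],
  ],
)

```text
time_s: 13.63
tool_pos: [611.5, 144.1, 184.8]
eef_rot: [[-0.996, -0.094, 0.001], [-0.094, 0.996, -0.0], [-0.001, -0.0, -1.0]]
force: [-10.6, -0.9, 9.6]
width: 11.6
grip_force: 30.0
```

Run:
```python
from h import *
np.set_printoptions(precision=3,suppress=True)
s=robot.get_state();print(s["tool_pos"],s["force"],s["moment"],s["eef_rot"])
b=snap("side","pics/s7.png");w=snap("wrist","pics/w7.png")
cv2.imwrite("pics/crop6.png",np.hstack([cv2.resize(b[175:275,165:255],(400,444),interpolation=3),cv2.resize(w,(400,300)).copy() if 0 else np.pad(cv2.resize(w,(400,300)),((0,144),(0,0),(0,0)))]))
```

```text
[611.518 144.143 184.818] [-10.645  -0.896   9.573] [-0.102  1.595 -0.119] [[-0.996 -0.094  0.001]
 [-0.094  0.996 -0.   ]
 [-0.001 -0.    -1.   ]]
```

View pics/crop6.png

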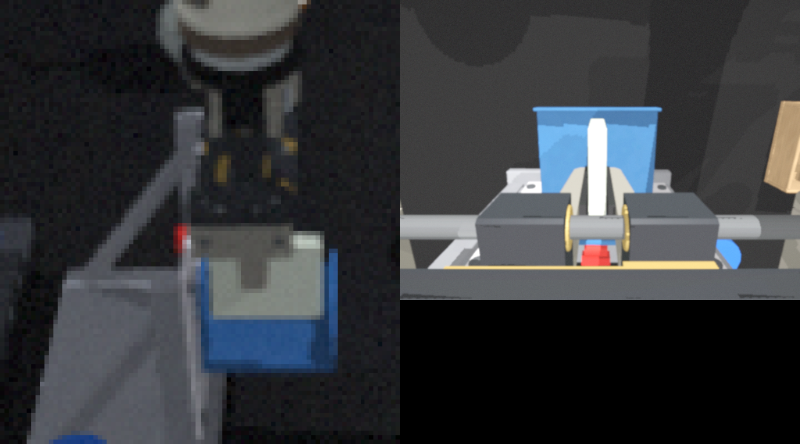

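The side view shows the shelf against the panel and the wrist view shows it level. The reaction rises with little further travel, so it is bottomed out. I'll relieve the load, release and retreat.

Call:
servo_tool(
  deltas=[
    [[0.001, 0, -0.002], [0, 0, 0], 1],
    [[0.001, 0, -0.002], [0, 0, 0], 1],
    [[0.001, 0, -0.002], [0, 0, 0], 0.7],
    [[0.001, 0, -0.002], [0, 0, 0], 0.5],
    [[0.001, 0, -0.002], [0, 0, 0], 0.4],
    [[0.001, 0, -0.002], [0, 0, 0], 0.4],
    [[0.001, 0, -0.002], [0, 0, 0], 0.4],
    [[0.001, 0, -0.002], [0, 0, 0], 0.4],
  ],
)

```text
time_s: 14.4
tool_pos: [610.5, 143.9, 184.4]
eef_rot: [[-0.996, -0.094, 0.001], [-0.094, 0.996, -0.0], [-0.001, -0.0, -1.0]]
force: [-0.2, -0.5, -0.8]
width: 49.7
grip_force: 0.0
```

Call:
servo_tool(
  deltas=[
    [[0.001, 0, -0.01], [0, 0, 0], 0.4],
    [[0.001, 0, -0.03], [0, 0, 0], 0.4],
    [[0.001, 0, -0.06], [0, 0, 0], 0.4],
    [[0.03, 0, -0.09], [0, 0, 0], 0.4],
    [[0.06, 0, -0.11], [0, 0, 0], 0.4],
    [[0.09, 0, -0.13], [0, 0, 0], 0.4],
    [[0.12, 0, -0.13], [0, 0, 0], 0.4],
    [[0.15, 0, -0.13], [0, 0, 0], 0.4],
    [[0.15, 0, -0.13], [0, 0, 0], 0.4],
    [[0.15, 0, -0.13], [0, 0, 0], 0.4],
  ],
)

```text
time_s: 15.23
tool_pos: [460.2, 129.9, 315.0]
eef_rot: [[-0.996, -0.094, 0.002], [-0.094, 0.996, 0.0], [-0.002, -0.0, -1.0]]
force: [0.7, -0.8, 1.1]
width: 55.3
grip_force: 0.0
```

Run:
```python
from h import *
import pickle
np.set_printoptions(precision=2,suppress=True)
s=robot.get_state();print(s["time_s"],s["tool_pos"],s["force"],s["width"])
yaw=np.radians(5.4);X=np.array([np.cos(yaw),np.sin(yaw),0]);Y=np.array([-X[1],X[0],0]);S=np.array([648,146.5,60])
sh=lambda q:S+q[0]*X+q[1]*Y+np.array([0,0,q[2]])
w=cam("wrist");im=snap("wrist","pics/w8.png");c=cam("side");b=snap("side","pics/s8.png");tc=cam("top");t=snap("top","pics/t8.png")
names={"lipT-":(-90,-55,16),"lipT+":(-90,55,16),"lipB+":(-90,55,0),"backB+":(-2,55,0),"backT+":(-4,55,75),"backT-":(-4,-55,75)}
for k,q in names.items(): print(k,"wrist",proj(w,sh(q))[0],"side",(proj(c,sh(q))[0]-[165,175])*4.444+1.7)
cv2.imwrite("pics/crop7.png",np.hstack([cv2.resize(b[175:275,165:255],(400,444),interpolation=3),np.pad(cv2.resize(im,(400,300)),((0,144),(0,0),(0,0)))]))
```

```text
15.2333 [460.18 129.87 315.04] [ 0.74 -0.84  1.12] 55.296535084878975
lipT- wrist [207.53 256.4 ] side [330.83 246.66]
lipT+ wrist [296.97 256.45] side [330.54 352.78]
lipB+ wrist [295.08 250.57] side [331.02 370.23]
backB+ wrist [292.65 309.92] side [199.91 372.67]
backT+ wrist [302.02 352.64] side [195.33 288.11]
backT- wrist [202.44 352.58] side [206.65 183.87]
```

View pics/crop7.png

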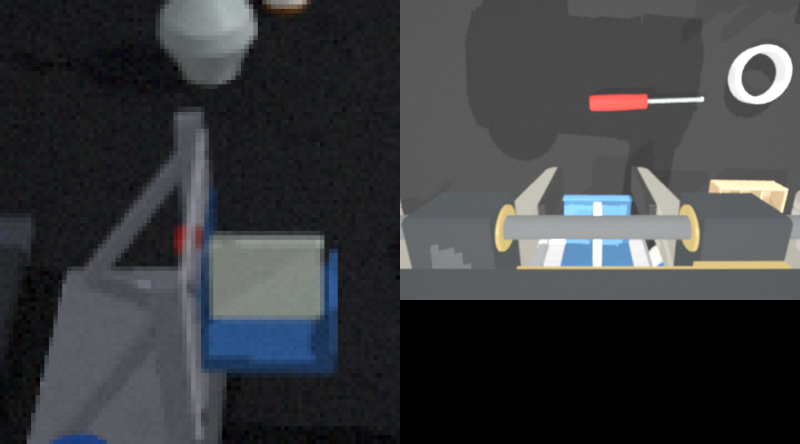

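Side view after release: the shelf's bottom edge runs from (202,371) to (333,373). I'll compare its slope numerically with the earlier held picture and with the prediction.

Run:
```python
from h import *
np.set_printoptions(precision=2,suppress=True)
c=cam("side")
yaw=np.radians(5.4);X=np.array([np.cos(yaw),np.sin(yaw),0]);Y=np.array([-X[1],X[0],0]);S=np.array([648,146.5,60])
sh=lambda q:S+q[0]*X+q[1]*Y+np.array([0,0,q[2]])
def edge(im,xs,y0,y1):  # subpixel blue->dark bottom edge
    b=cv2.GaussianBlur(im,(3,3),0)[:,:,0].astype(float);o=[]
    for x in xs:
        col=b[y0:y1,x];hi=col[:3].mean();lo=col[-3:].mean();t=(hi+lo)/2;i=np.where(col<t)[0][0];o.append(y0+i-1+(col[i-1]-t)/(col[i-1]-col[i]))
    k=np.polyfit(xs,o,1);return k[0],np.polyval(k,np.mean(xs))
def wedge(im,xs):  # web top edge & bottom (red channel)
    r=cv2.GaussianBlur(im,(3,3),0)[:,:,2].astype(float);o=[]
    for x in xs:
        col=r[238:256,x];t=(col.max()+col[-2:].mean())/2;i=np.where(col>t)[0][-1];o.append(238+i+(col[i]-t)/(col[i]-col[i+1]))
    k=np.polyfit(xs,o,1);return k[0],np.polyval(k,np.mean(xs))
for n in("s7","s8"):
    im=cv2.imread(f"pics/{n}.png");print(n,"bottom",edge(im,np.arange(213,236),250,265),"web bottom",wedge(im,np.arange(214,236)))
def pr(q1,q2,xm):
    a,b=proj(c,[sh(q1),sh(q2)]);m=(b[1]-a[1])/(b[0]-a[0]);return m,a[1]+m*(xm-a[0])
print("pred bottom",pr((-2,55,0),(-90,55,0),224),"web bottom",pr((-4,6,4),(-80,6,4),224.5), "1mm z px",proj(c,sh((-45,55,1)))[0]-proj(c,sh((-45,55,0)))[0],"1mm x",proj(c,sh((-45,55,0)))[0]-proj(c,sh((-46,55,0)))[0])
```

```text
s7 bottom (np.float64(0.054366771254344824), np.float64(257.61113359681525)) web bottom (np.float64(-0.0017336618409418997), np.float64(246.2110603224239))
s8 bottom (np.float64(0.08677869752734581), np.float64(257.3198834358883)) web bottom (np.float64(-0.0025542088916082743), np.float64(246.38697247494042))
pred bottom (np.float64(-0.018640506598995875), np.float64(258.20934565647934)) web bottom (np.float64(-0.017937426225746962), np.float64(246.06472104838653)) 1mm z px [-0.01 -0.24] 1mm x [-0.34  0.01]
```

```bash
python3 -c "
from workcell import robot
print(robot.close_job())"
```

```text
the job is handed in; nothing more can be done
None
```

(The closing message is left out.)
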